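# Send the tiffin slide under the cover and brake it at the mark

### The job

Give the loaded tiffin slide a brisk push on its rear cap so that it runs on by itself under the steel cover, then meet it on the far side with the hand against its front cap and brake it softly to rest with its pointer at the brass mark, without letting it bounce back or strike the end stop, and take the hand away. Touch the slide only with the fingers on its two sprung caps, and gently; do not touch the deck, the beam or the tiffin, and leave the jar, remote, comb and carabiner alone.

Things in the scene. Friction and masses are not known exactly. Their poses are not given: they have to be found in the camera images.
- track: Fixed rail bed on the ledge. Its y axis is the push direction (towards the robot's left), z up. Origin at ledge height on the 'beam line' x=0, along which the slide's two caps run; the two steel rails, deck and end stops lie at x=+160 mm, farther from the robot.
- cover_near (a point): Middle of the near (entry) end of the fixed steel cover's top, at track y=-170 mm, 85 mm above the ledge. The cover bridges the beam line, 340 mm long, from x=-77 (foot flange) to +64 mm, with a skirt on the robot's side: the hand cannot go under it, only over it.
- cover_far (a point): Middle of the far (exit) end of the cover's top, at track y=+170 mm, 85 mm above the ledge.
- carriage (a joint): Travel s of the slide along track +y, m; its centre is at track y = s-0.240. 0: rear stop; 0.540: the deck strikes the front end stop. Starts at rest, s 0 to 0.05. Moving mass with tiffin nominally 2.9 kg (hidden, 0.7 to 1.4 times that). Rolling friction about 0.04 N plus 0.04 N per m/s: it coasts on, slowing by only about 0.015 m/s2.
- deck_origin (a point): Moving slide: wooden deck (120 x 130 mm, top 52 mm high) with a closed three-tier steel tiffin carrier clamped on it (dia 105, handle top 250 mm high), two arms, a steel beam core between the caps (70 mm wide, top 60 mm high). This point: on the beam line at ledge height, midway between the caps; axes as the track. Do not touch.
- rear_cap (a joint): How far the sprung rear cap is pushed in, m, 0 (out) to 0.055 (home); spring 30 N/m, no preload, lightly damped (0.4 N s/m), so it gives back what it takes.
- front_cap (a joint): The same for the front cap: 0 out, 0.055 home, 30 N/m, 0.4 N s/m.
- rear_cap_face (a point): Centre of the rear cap's flat upright rubber face, looking to track -y, 42 mm above the ledge. The cap is 80 mm wide (x), 70 mm long, from 18 to 66 mm above the ledge. With the cap out the face is 100 mm behind the deck origin.
- front_cap_face (a point): Centre of the front cap's flat face, looking to track +y, same sizes; with the cap out it is 100 mm ahead of the deck origin. When the pointer is at the mark this face is 100 to 200 mm beyond the cover's far end, while the rear face is still under the cover.
- pointer (a point): Tip of the small steel pointer on the deck's far side, level with the deck origin along y, 46 mm above the ledge.
- mark: Fixed brass clip beyond the rails, 20 mm wide, 57 mm tall, its 5 mm wide tongue reaching towards the deck. Origin on the ledge, level with the tongue's middle along y; axes as the track. The pointer is at the mark when both have the same y along the track: slide travel 0.41 to 0.51, 30 to 130 mm before the end stop.
- jar: Squat glass jar with steel lid, dia 80, 80 mm tall, bystander; origin under its centre.
- remote: Yellow gate remote with a rubber button, 38 x 68 x 19 mm, bystander; origin under its centre.
- comb: Wooden comb, 150 mm long, lying flat, bystander; origin under its centre.
- carabiner: Aluminium carabiner, about 90 x 48 mm, 10 mm thick, bystander; origin at its middle on the ledge.

How it is judged:
By the outcome, as a careful person would: the job done as asked, in the order asked, and still so for the second after the job is handed in, with the robot touching nothing.
It also fails if it takes over 32 s, if anything falls off the work surface, if the arm or the gripper's body presses on something with over 40 N, if the wrist force passes 120 N, or if a joint passes its speed limit or range.

### The arm

A 7-joint arm with a two-finger parallel gripper is mounted at the origin on the work surface. World frame = base frame: x ahead of the robot, y to its left, z up, the work surface at z = 0. Lengths are in mm, angles in rad, forces in N, time in s.
With the tool pointing down it reaches from about 400 to 900 mm from the base axis. Payload 5.5 kg.
Tool frame: the origin (TCP) lies at the very end of the fingers, on their centre line; the grasp point (between the pads) lies behind it (manip.grip_depth is the z of the grasp point in the tool frame, in mm); z points along the fingers, y is the direction in which the jaws open and shut (so a half turn about z gives the same grasp; the last joint's range is limited). The gripper opens to 85 mm and grips with 20 to 120 N. Pads are 22 mm wide; open, the fingers measure 114 mm over their backs; the gripper's body (76 mm by 85 mm) begins 54 mm behind the grasp point. The pads swing forward as they close: fully open they stand 13 mm farther back than shut.
Start: joints at [1.439, 0.501, -0.427, 1.55, 0.221, 1.138, -0.21], TCP at [250.037, -599.984, 231.31] pointing down, gripper open.
Joint ranges: [-2.88, 2.88], [-0.31, 2.03], [-1.54, 1.56], [0.2, 2.42], [-1.41, 4.55], [0.19, 2.02], [-2.57, 2.57]. Speed limits (rad/s): [2.57, 2.57, 3.14, 3.14, 3.14, 3.14, 3.14].

### API

Orientations are given as [roll, pitch, yaw] about the fixed x, y, z axes, in that order (R = Rz(yaw) Ry(pitch) Rx(roll)).
In Python, from rig import manip gives the robot as it stands.
- The arm moves only by the shell command python3 -m handwheel 'ROWS'. ROWS is JSON, a list of rows, each a list of 3 entries, a list of its own where there are three numbers: the shift along the tool's x, y, z in m, then the turn, a rotation vector about the tool's x, y, z in degrees, then the opening, from 0 (shut) to 1 (fully open). In form: [[[x, y, z], [ax, ay, az], jaw], ...]. A call has exactly 5 rows; each row is the pose to reach, as a shift and turn from the pose commanded when the call began, along the tool's axes at that moment; what a row does not reach only later rows make up. A row lasts 1/10 s, in which the tool goes at most 50 mm and 8.59 degrees, less where a joint would pass 70% of its speed; a pose out of reach is approached as far as the arm can. A call with a gripper value outside its range is refused whole. The fingers move at their own pace and stop on an object; the grip force is fixed at half the most. Time passes only in rows, so rows that repeat a pose let the fingers close, or fill a call up. It gives the time, the measured TCP pose, the force and the opening at its end, in the units of the state.
- manip.get_state(): the state, without advancing time (a new reading comes with each control period).
- manip.camera(name): name is "scene" or "top" or "wrist"; returns the picture (420x560x3 uint8, red, green, blue); there is no depth.
- manip.calibration(name): a dict with "mtx" (3x3 intrinsics, pixels), "camera_from_world" (4x4, takes a point from world to camera coordinates); the wrist camera has in their place "hand_eye" (4x4, takes a point from camera to tool coordinates, whose origin is the TCP and whose axes are the flange's). Camera axes: x right, y up, looking along -z (the intrinsics and any distortion apply to the point x, -y, -z); pixel columns grow to the right and rows downward; lengths in mm; the calibration is good to about 2 mm. A picture is of the moment at which its call begins: read the wrist's pose just before it. calibration takes no time and is no camera call.
- manip.close_job(): hands the job in, once; it reports no verdict.
The state is a dict: "time": time; "joint_pos": joint angles; "joint_velocities": joint speeds; "tau": joint torques, N m; "ee_pos": TCP position; "orientation": TCP orientation; "force": force on the tool from outside, world axes, zero at the start; "ft_torque": the same for the moment, N m; "grip_width": opening from 0.0 (shut) to 1.0 (fully open).
Only numpy, scipy, OpenCV 4.12 (cv2) and the standard library are available. Lean on these libraries where they do the work, as an engineer would, in place of code of your own. Each camera call takes 0.05 s, during which the arm holds its last target. There are 200 camera calls.

## Working session

There is one attempt and no reset: what is moved stays moved. The work goes in short steps, Python scripts to look and compute and a shell command to move; the robot and the scene stay as the last step left them, time stands still between calls to the robot, and variables do not carry over. Pictures are saved under pics/ and viewed, about 8 in all and at most 12, crops included, and the job is handed in when it is done.

```bash
ls; mkdir -p pics
python3 - <<'E'
from rig import manip
import cv2,numpy as np
np.set_printoptions(precision=4,suppress=True)
s=manip.get_state();print(s)
for n in("scene","top"):
    cv2.imwrite(f"pics/{n}0.png",manip.camera(n)[:,:,::-1]);c=manip.calibration(n);print(n,c)
print(manip.calibration("wrist"),manip.grip_depth)
E
```

```text
pics
{'time': 0.0, 'joint_pos': array([ 1.4392,  0.5019, -0.4268,  1.5515,  0.2208,  1.1383, -0.2103]), 'joint_velocities': array([ 0.0004,  0.0005,  0.    ,  0.0015,  0.0007,  0.0008, -0.001 ]), 'tau': array([ -0.0006, -56.9528,  -5.8159, -28.0951,   0.0108,   0.0118,
         0.    ]), 'ee_pos': array([ 249.7036, -599.3582,  230.2474]), 'orientation': array([-3.1396, -0.0001,  0.3949]), 'force': array([ 0.3661, -0.386 , -0.2286]), 'ft_torque': array([-0.0114, -0.0499,  0.043 ]), 'grip_width': 1.0020719333125359}
scene {'mtx': array([[500.0779,   0.    , 269.9345],
       [  0.    , 500.0779, 208.2617],
       [  0.    ,   0.    ,   1.    ]]), 'camera_from_world': array([[   -0.0828,     0.9964,    -0.0158,    29.0916],
       [   -0.633 ,    -0.0404,     0.7731,   285.2092],
       [    0.7697,     0.074 ,     0.6341, -1647.4772],
       [    0.    ,     0.    ,     0.    ,     1.    ]])}
top {'mtx': array([[391.8666,   0.    , 277.5485],
       [  0.    , 391.8666, 204.5509],
       [  0.    ,   0.    ,   1.    ]]), 'camera_from_world': array([[    0.0055,    -0.9995,    -0.0296,    31.3243],
       [    0.9875,     0.0008,     0.1578,  -545.6311],
       [   -0.1577,    -0.0301,     0.987 , -1120.4559],
       [    0.    ,     0.    ,     0.    ,     1.    ]])}
{'mtx': array([[303.1279,   0.    , 278.6345],
       [  0.    , 303.1279, 208.5299],
       [  0.    ,   0.    ,   1.    ]]), 'hand_eye': array([[  -0.0009,    0.9518,    0.3066,   77.4725],
       [   1.    ,    0.0008,    0.0004,   -0.3173],
       [   0.0001,    0.3066,   -0.9519, -142.6915],
       [   0.    ,    0.    ,    0.    ,    1.    ]])} -18.700000000000003
```

View pics/scene0.png

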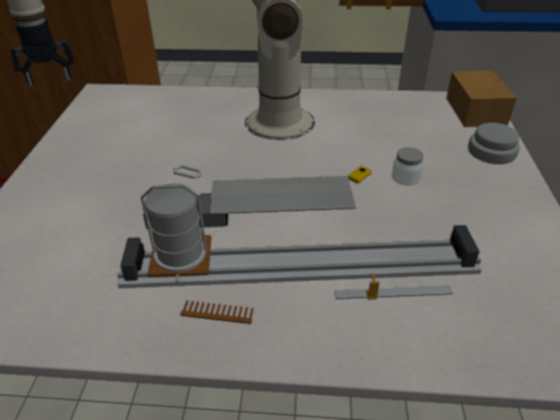

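View pics/top0.png

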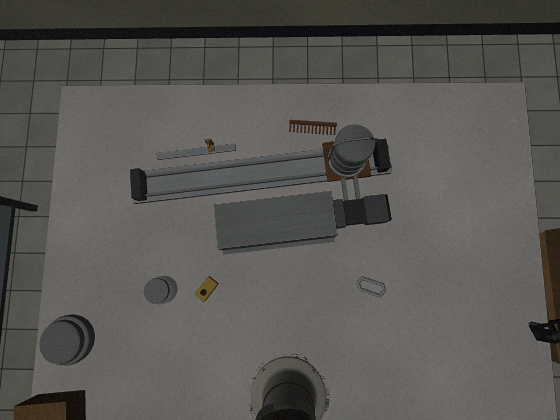

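The scene view shows the slide at left (tiffin about 175,228), the cover at (283,193) and the brass mark at (373,288). In the top view the cover spans about (215–337, 192–250), the rear cap is near (376,208) and the mark near (210,145). I'll enlarge the top view to get accurate pixels.

```bash
python3 - <<'E'
import cv2
a=cv2.imread("pics/top0.png")[120:320,130:400]
a=cv2.resize(a,None,fx=2.96,fy=2.96,interpolation=cv2.INTER_CUBIC)
a=cv2.convertScaleAbs(a,alpha=1.6)
cv2.imwrite("pics/top0c.png",a)
E
cat > h.py <<'E'
from rig import manip
import numpy as np,cv2
def ray(n,uv,z):
    c=manip.calibration(n);T=np.linalg.inv(c["camera_from_world"]);K=np.linalg.inv(c["mtx"])
    d=K@[uv[0],uv[1],1];d=T[:3,:3]@(d*[1,-1,-1]);o=T[:3,3]
    return o+d*(z-o[2])/d[2]
def proj(n,p):
    c=manip.calibration(n);q=(c["camera_from_world"]@[*p,1])[:3]*[1,-1,-1];q=c["mtx"]@q;return q[:2]/q[2]
E
```

```text
(no output)
```

View pics/top0c.png

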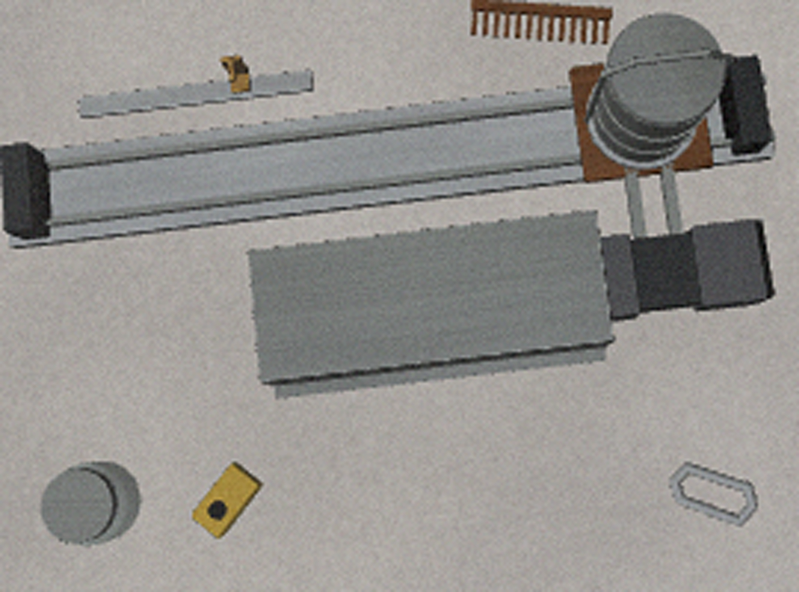

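Crop pixels: cover-top corners (597,212), (612,341), (262,381) and (249,250). Rear cap top edge runs (761,220)–(773,299). Mark tongue is at about (241,88), end stop at left.

Run:
```python
from h import *
np.set_printoptions(precision=1,suppress=True)
f=lambda u,v,z:ray("top",(130+(u+.5)/2.96-.5,120+(v+.5)/2.96-.5),z)
n1,n2,f2,f1=[f(*p,85) for p in((597,212),(612,341),(262,381),(249,250))]
print(n1,n2,f1,f2,np.linalg.norm(n1-f1),np.linalg.norm(n2-f2))
d=(f1-n1+f2-n2);yaw=np.arctan2(-d[0],d[1]);print("yaw",yaw)
Y=np.array([-np.sin(yaw),np.cos(yaw),0]);X=np.array([np.cos(yaw),np.sin(yaw),0])
c=(n1+n2+f1+f2)/4
# top middle in x
print("c",c,"width",(n1-n2)@X)
for nm,p in dict(rc1=(761,220,66),rc2=(773,299,66),stop_a=(46,150,60),stop_b=(50,235,60),tongue40=(241,88,46),tongue55=(241,88,55),base=(80,110,0),jar=(80,506,80),remote=(227,500,15),carab=(713,494,5),comb=(541,20,5),
 railL=(12,247,0),railR=(775,157,0)).items():
    q=f(*p);r=q-c;print(nm,q,"track",r@X,r@Y)
for u in (373,288),(375,280),(178,277):
    for z in(46,55):
        q=ray("scene",u,z);r=q-c;print("scene",u,z,q,r@X,r@Y)
# tool directions
from scipy.spatial.transform import Rotation as R
s=manip.get_state();print(R.from_euler('xyz',s["orientation"]).as_matrix(), s["ee_pos"])
a=cv2.imread("pics/scene0.png")[170:310,110:490]
cv2.imwrite("pics/scene0c.png",cv2.resize(a,None,fx=2.1,fy=2.1,interpolation=cv2.INTER_CUBIC))
```

```text
[ 577.6 -122.4   85. ] [ 452.6 -134.6   85. ] [540.  215.5  85. ] [413.3 199.   85. ] 339.9242032683218 335.90536316446355
yaw 0.11390089244006514
c [495.9  39.4  85. ] width 125.58091604328301
rc1 [ 573.3 -284.5   66. ] track 40.06833271798071 -330.5795512778295
rc2 [ 495.4 -293.1   66. ] track -38.30345784490718 -330.2438069407546
stop_a [646.6 430.5  60. ] track 194.18390270605946 371.48803024674334
stop_b [559.1 421.3  60. ] track 106.22643716397553 372.24236728925615
tongue40 [715.3 236.7  46. ] track 240.45087330423777 171.1066046292241
tongue55 [712.6 234.8  55. ] track 237.48300076826894 169.5614402856111
base [705.7 419.2   0. ] track 251.59118439191016 353.4985670475624
jar [295.  369.7  80. ] track -162.01978573100652 351.053345068267
remote [298.  243.4  15. ] track -173.36766104134196 225.16551306224412
carab [ 306.8 -241.7    5. ] track -219.78803971505238 -257.78998272197947
comb [802.1 -74.8   5. ] track 291.2738668527511 -148.23927719774858
railL [556.7 483.4   0. ] track 110.89227191739674 434.2536458631844
railR [ 652.7 -318.2    0. ] track 115.15813446352664 -373.029901816733
scene (373, 288) 46 [749.  245.5  46. ] 274.8602675905923 176.04674044900264
scene (373, 288) 55 [757.1 243.9  55. ] 282.7376245038526 173.5047976572806
scene (375, 280) 46 [726.5 251.3  46. ] 253.2388732249558 184.35168689023837
scene (375, 280) 55 [734.9 249.6  55. ] 261.36615162754885 181.71374730255013
scene (178, 277) 46 [ 746.3 -161.2   46. ] 225.98988998422766 -227.76102396013232
scene (178, 277) 55 [ 754.4 -158.2   55. ] 234.43213912178638 -225.63535669032913
[[ 0.9  0.4 -0. ]
 [ 0.4 -0.9  0. ]
 [ 0.  -0.  -1. ]] [ 249.7 -599.5  230.4]
```

View pics/scene0c.png

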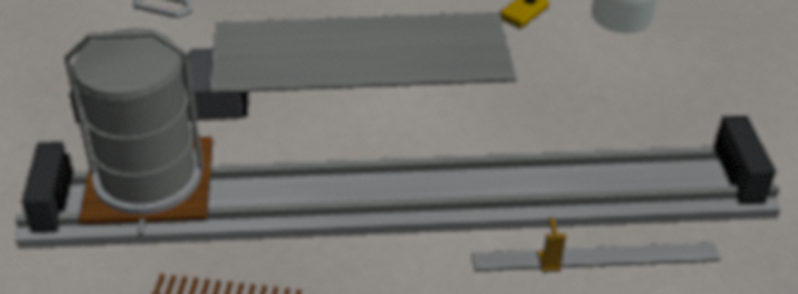

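Consistent geometry: ledge z≈0, track yaw≈0.117 rad, s≈0.01, mark at track y≈170–180. Now I'll move above the push start with the jaw shut and tool x along track x.

```bash
python3 -m handwheel '[[[0.046,-0.0168,0],[0,0,3.18],0],[[0.092,-0.0336,0],[0,0,6.37],0],[[0.138,-0.0504,0],[0,0,9.55],0],[[0.184,-0.0672,0.005],[0,0,12.74],0],[[0.23,-0.084,0.01],[0,0,15.92],0]]'
cat > st.py <<'E'
from h import *
from scipy.spatial.transform import Rotation as R
np.set_printoptions(precision=4,suppress=True)
c=np.array([495.9,39.4,0]);yaw=.117
X=np.array([np.cos(yaw),np.sin(yaw),0]);Y=np.array([-np.sin(yaw),np.cos(yaw),0])
def st():
    s=manip.get_state();r=s["ee_pos"]-c
    print("t",round(s["time"],2),"track x,y,z",r@X,r@Y,r[2],"rpy",s["orientation"],"F",s["force"],"jaw",round(s["grip_width"],2))
if __name__=="__main__":st();print(manip.get_state()["joint_pos"])
E
python3 st.py
python3 - <<'E'
import sys;sys.path.insert(0,'.')
import cv2,numpy as np
a=cv2.imread("pics/top0.png")[130:165,185:245];b=cv2.imread("pics/scene0.png")[262:312,343:403]
a=cv2.resize(a,(600,350),interpolation=cv2.INTER_CUBIC)
b=cv2.resize(b,None,fx=5,fy=5,interpolation=cv2.INTER_CUBIC)
o=np.zeros((600,600,3),np.uint8);o[:350]=a;o[350:,:300]=b;
d=cv2.imread("pics/scene0.png")[255:305,150:210];o[350:,300:]=cv2.resize(d,None,fx=5,fy=5,interpolation=cv2.INTER_CUBIC)
cv2.imwrite("pics/mark.png",cv2.convertScaleAbs(o,alpha=1.5))
E
```

```text
time: 0.6
ee_pos: [431.0, -432.5, 221.0]
orientation: [-3.141, 0.0, 0.114]
force: [1.0, -0.7, -0.3]
grip_width: 0.141
t 0.6 track x,y,z -119.54435356129046 -461.0857793839117 221.01176292601562 rpy [-3.1415  0.0001  0.1143] F [ 1.0068 -0.6568 -0.3499] jaw 0.14
[ 1.0772  0.4423 -0.4418  1.6647  0.2089  1.0817 -0.8825]
```

View pics/mark.png

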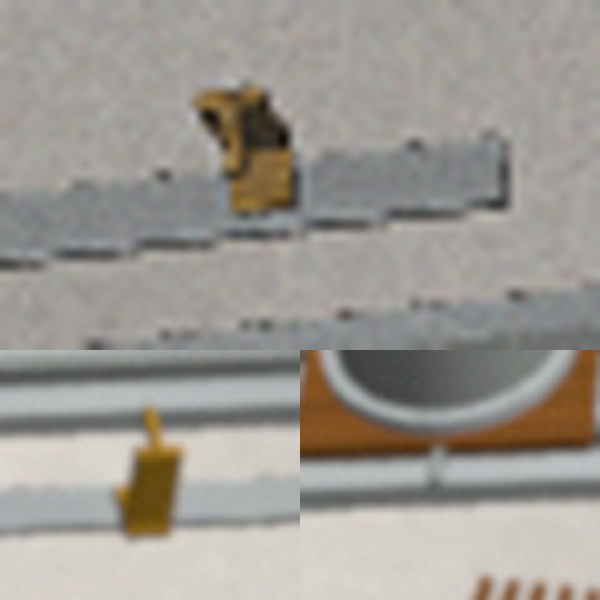

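Enlarged view: in the top view, the clip's base front edge is at (264,212) and the tongue tip near (237,170). In the scene view the tongue runs from about (150,408) to (155,445) and the base is at (147,535). The pointer tip is at about (435,485).

Run:
```python
from st import *
def tr(p):
    r=p-c;return np.array([r@X,r@Y,p[2]])
for nm,u,v in (("tip",(208.2,146.5),(373,274)),("tipB",(207.5,147),(373,274))):
    b=min(np.arange(20,80,.5),key=lambda z:np.linalg.norm(ray("top",u,z)-ray("scene",v,z)))
    print(nm,b,tr(ray("top",u,b)),tr(ray("scene",v,b)))
for z in(0,):print("base top",tr(ray("top",(211.0,151.2),z)),"scene",tr(ray("scene",(372.4,299),z)))
print("pointer",tr(ray("scene",(177,282),46)))
for n in("top","scene"):
    T=np.linalg.inv(manip.calibration(n)["camera_from_world"]);print(n,"cam",T[:3,3])
for y in(160,165,170,175,180,185):
  f=lambda n,x,z:proj(n,c+[0,0,z]+X*x+Y*y)
  print(y,"base",f("scene",280,0),f("top",250,0),"tongue tip z46",f("scene",230,46),f("scene",245,46),f("top",230,46),f("top",245,46))
```

```text
tip 57.5 [247.2675 176.3166  57.5   ] [247.3856 179.2735  57.5   ]
tipB 56.5 [246.2988 178.7399  56.5   ] [246.4616 179.5682  56.5   ]
base top [250.2882 178.9581   0.    ] scene [265.643  181.0835   0.    ]
pointer [ 239.3584 -229.0558   46.    ]
top cam [ 361.9384   -1.9302 1192.9429]
scene cam [1451.0224  104.4814  824.6147]
160 base [363.7072 304.6647] [216.9393 150.593 ] tongue tip z46 [361.7188 272.0377] [362.9796 277.2824] [214.754  152.4538] [214.3334 147.736 ]
165 base [366.0816 304.5766] [215.3747 150.7761] tongue tip z46 [364.0721 271.9529] [365.3588 277.1963] [213.1257 152.6443] [212.7085 147.9263]
170 base [368.4557 304.4886] [213.8102 150.9592] tongue tip z46 [366.425  271.8681] [367.7377 277.1102] [211.4977 152.8347] [211.0837 148.1166]
175 base [370.8293 304.4005] [212.2459 151.1423] tongue tip z46 [368.7776 271.7834] [370.1162 277.0241] [209.8697 153.0252] [209.4591 148.3069]
180 base [373.2026 304.3124] [210.6817 151.3254] tongue tip z46 [371.1297 271.6986] [372.4943 276.938 ] [208.242  153.2156] [207.8346 148.4972]
185 base [375.5756 304.2244] [209.1177 151.5084] tongue tip z46 [373.4816 271.6139] [374.8721 276.8519] [206.6144 153.406 ] [206.2103 148.6875]
```

```bash
python3 -m handwheel '[[[0.035,-0.025,0.02],[0,0,0],0],[[0.07,-0.05,0.04],[0,0,0],0],[[0.105,-0.075,0.06],[0,0,0],0],[[0.119,-0.087,0.1],[0,0,0],0],[[0.119,-0.087,0.14],[0,0,0],0]]'; python3 st.py
python3 - <<'E'
from h import *
cv2.imwrite("pics/t2.png",manip.camera("top")[120:320,130:400,::-1].repeat(2,0).repeat(2,1))
E
```

```text
time: 1.1
ee_pos: [542.1, -328.8, 80.8]
orientation: [-3.14, -0.004, 0.124]
force: [1.0, -0.2, 0.4]
grip_width: -0.001
t 1.1 track x,y,z 2.9206675008248477 -371.10770852515446 80.76063270418842 rpy [-3.1405 -0.0038  0.1238] F [ 1.0134 -0.2098  0.3867] jaw -0.0
[ 0.8086  0.6481 -0.4183  1.7031  0.326   0.8575 -1.196 ]
```

View pics/t2.png

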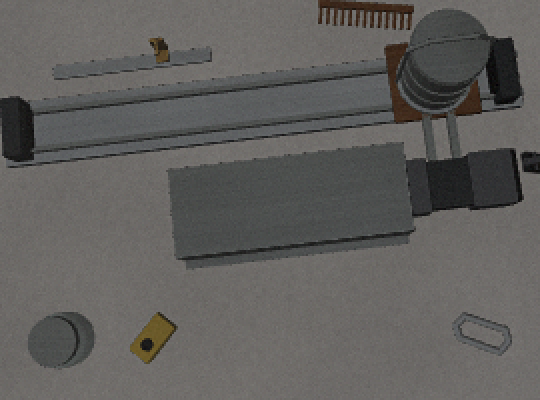

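The top view shows the hand behind the rear cap at the right edge, with everything else unmoved. I'll write a slide tracker (orange deck edge in the scene camera) and check it while descending.

```bash
cat > trk.py <<'E'
from st import *
def deck(img):
    """track y of deck centre from orange strip near its far edge, z=52"""
    hsv=cv2.cvtColor(img,cv2.COLOR_RGB2HSV)
    m=(hsv[...,0]<16)&(hsv[...,0]>4)&(hsv[...,1]>130)&(hsv[...,2]>40)
    v,u=np.nonzero(m)
    P=np.array([ray("scene",(a,b),52) for a,b in zip(u,v)])-c
    x=P@X;y=P@Y;k=(x>196)&(x<222)&(y>-330)&(y<380)
    y=y[k];lo,hi=np.percentile(y,[1,99]);return (lo+hi)/2,hi-lo,k.sum()
def look():
    t=manip.get_state()["time"];print("t",round(t,3),"deck",deck(manip.camera("scene")))
if __name__=="__main__":
    import sys
    for i in range(int(sys.argv[1])):look()
    st()
E
python3 -c "
from trk import *
print(deck(cv2.imread('pics/scene0.png')[:,:,::-1]))"
python3 -m handwheel '[[[0,0,0.02],[0,0,0.4],0],[[0,0,0.04],[0,0,0.4],0],[[-0.002,0,0.043],[0,0,0.4],0],[[-0.003,0,0.043],[0,0,0.4],0],[[-0.003,0,0.043],[0,0,0.4],0]]'; python3 trk.py 1
```

```text
time: 1.65
ee_pos: [535.3, -334.9, 39.6]
orientation: [3.141, -0.001, 0.109]
force: [-0.1, 0.7, 1.3]
grip_width: -0.001Traceback (most recent call last):
  File "<string>", line 3, in <module>
    print(deck(cv2.imread('pics/scene0.png')[:,:,::-1]))
          ~~~~^^^^^^^^^^^^^^^^^^^^^^^^^^^^^^^^^^^^^^^^^
  File "trk.py", line 7, in deck
    P=np.array([ray("scene",(a,b),52) for a,b in zip(u,v)])-c
                ~~~^^^^^^^^^^^^^^^^^^
  File "h.py", line 4, in ray
    c=manip.calibration(n);T=np.linalg.inv(c["camera_from_world"]);K=np.linalg.inv(c["mtx"])
ValueError: time passes only in moves, steps and waits
Traceback (most recent call last):
  File "trk.py", line 14, in <module>
    for i in range(int(sys.argv[1])):look()
                                     ~~~~^^
  File "trk.py", line 11, in look
    t=manip.get_state()["time"];print("t",round(t,3),"deck",deck(manip.camera("scene")))
                                                            ~~~~^^^^^^^^^^^^^^^^^^^^^^^
  File "trk.py", line 7, in deck
    P=np.array([ray("scene",(a,b),52) for a,b in zip(u,v)])-c
                ~~~^^^^^^^^^^^^^^^^^^
  File "h.py", line 4, in ray
    c=manip.calibration(n);T=np.linalg.inv(c["camera_from_world"]);K=np.linalg.inv(c["mtx"])
ValueError: time passes only in moves, steps and waits
```

```bash
python3 - <<'E'
s=open('h.py').read()
s=s.replace("def ray","from functools import lru_cache\ncal=lru_cache(manip.calibration)\ndef ray").replace("c=manip.calibration(n)","c=cal(n)")
open('h.py','w').write(s)
E
python3 -c "
from trk import *
print(deck(cv2.imread('pics/scene0.png')[:,:,::-1]))"
python3 trk.py 1
```

```text
(np.float64(-229.1223381491036), np.float64(123.22072294595864), np.int64(306))
t 1.7 deck (np.float64(-229.33448899828204), np.float64(123.61913280974082), np.int64(313))
t 1.75 track x,y,z -4.00291049056474 -376.29799120681884 39.901524828749615 rpy [ 3.1401 -0.0018  0.1096] F [0.7807 0.787  0.0374] jaw 0.0
```

Tracker is steady at −229. Now the push at about 80 mm/s.

```bash
python3 -m handwheel '[[[0.001,-0.004,0.002],[0,0,-0.3],0],[[0.002,-0.012,0.003],[0,0,-0.3],0],[[0.003,-0.02,0.003],[0,0,-0.3],0],[[0.003,-0.028,0.003],[0,0,-0.3],0],[[0.003,-0.036,0.003],[0,0,-0.3],0]]'; python3 st.py
python3 -m handwheel '[[[0,-0.008,0],[0,0,0],0],[[0,-0.016,0],[0,0,0],0],[[0,-0.024,0],[0,0,0],0],[[0,-0.032,0],[0,0,0],0],[[0,-0.04,0],[0,0,0],0]]'; python3 st.py
```

```text
time: 2.25
ee_pos: [534.2, -296.7, 35.4]
orientation: [-3.141, -0.0, 0.116]
force: [-0.2, -0.4, -0.7]
grip_width: -0.001
t 2.25 track x,y,z -1.1939451410935982 -338.2391333644406 35.35700855971768 rpy [-3.1414 -0.0001  0.1161] F [-0.1761 -0.3689 -0.651 ] jaw -0.0
[ 0.7552  0.6798 -0.3919  1.7764  0.3572  0.756  -1.2756]
time: 2.75
ee_pos: [529.4, -257.7, 35.4]
orientation: [3.141, -0.0, 0.115]
force: [0.7, -1.2, 0.2]
grip_width: -0.002
t 2.75 track x,y,z -1.3773206819252901 -299.0098629322731 35.370413134934374 rpy [ 3.1414 -0.0001  0.1151] F [ 0.6845 -1.1791  0.2183] jaw -0.0
[ 0.7081  0.6505 -0.3941  1.8343  0.3577  0.7269 -1.3395]
```

```bash
python3 -m handwheel '[[[0,-0.008,0],[0,0,0],0],[[0,-0.016,0],[0,0,0],0],[[0,-0.024,0],[0,0,0],0],[[0,-0.032,0],[0,0,0],0],[[0,-0.04,0],[0,0,0],0]]'; python3 trk.py 1
```

```text
time: 3.25
ee_pos: [524.7, -217.6, 35.3]
orientation: [-3.141, 0.0, 0.115]
force: [0.4, -0.7, 0.6]
grip_width: 0.001
t 3.25 deck (np.float64(-149.03261543103486), np.float64(123.66832866957782), np.int64(319))
t 3.3 track x,y,z -1.126562505464288 -256.6562881152062 35.23281182868383 rpy [-3.1401  0.0002  0.1171] F [-0.0862  1.8782 -0.2602] jaw 0.0
```

```bash
python3 -m handwheel '[[[0,-0.005,0],[0,0,0],0],[[0,-0.008,0],[0,0,0],0],[[0,-0.008,-0.04],[0,0,0],0],[[0,-0.025,-0.08],[0,0,0],0],[[0,-0.07,-0.085],[0,0,0],0]]'; python3 trk.py 1
```

```text
time: 3.8
ee_pos: [520.7, -153.9, 124.8]
orientation: [3.136, -0.008, 0.107]
force: [1.9, 0.8, 0.4]
grip_width: -0.003
t 3.8 deck (np.float64(-67.05193604663823), np.float64(123.57197004281258), np.int64(316))
t 3.85 track x,y,z 1.6738476495789614 -181.81964765337403 123.8042491071715 rpy [-3.1398 -0.0057  0.1191] F [-3.3933  8.3451  0.103 ] jaw 0.0
```

```bash
python3 -m handwheel '[[[0,-0.049,0],[0,0,0],0],[[0,-0.098,0],[0,0,0],0],[[0,-0.147,0],[0,0,0],0],[[0,-0.196,0],[0,0,0],0],[[0,-0.245,0],[0,0,0],0]]'; python3 st.py
```

```text
time: 4.35
ee_pos: [488.1, 96.1, 120.3]
orientation: [3.141, -0.0, 0.115]
force: [0.3, -1.0, -0.4]
grip_width: 0.001
t 4.35 track x,y,z -1.10507305923038 57.22964337391037 120.3010863878094 rpy [ 3.1415 -0.0001  0.1149] F [ 0.3221 -0.9691 -0.3969] jaw 0.0
[ 0.2112  0.4035 -0.5491  2.0192  0.2915  0.7946 -1.9644]
```

```bash
python3 -m handwheel '[[[0,-0.049,0],[0,0,0],0],[[0,-0.098,0],[0,0,0],0],[[0,-0.146,0.015],[0,0,0],0],[[0,-0.168,0.06],[0,0,0],0],[[0,-0.168,0.085],[0,0,0],0]]'; python3 trk.py 1; python3 -c "
from h import *;print(manip.get_state()['joint_pos'])"
```

```text
time: 4.85
ee_pos: [467.1, 266.4, 33.5]
orientation: [-3.139, 0.001, 0.122]
force: [-1.1, -1.5, -0.1]
grip_width: 0.004
t 4.85 deck (np.float64(81.08162176372572), np.float64(122.82551371046421), np.int64(322))
t 4.9 track x,y,z -4.483914686513614 224.90936328725863 29.907192900484183 rpy [3.1406 0.007  0.1197] F [-0.7531 -0.5374 -2.6313] jaw 0.0
[-0.17055265  0.61257243 -0.49120762  1.96411474  0.44293123  0.67860599
 -2.38981967]
```

```bash
cat > sim.py <<'E'
import numpy as np
K,C=30.,.4
def push(m,h):
    d,v=-229.1e-3,0.;t=2.0;dt=1e-3;out={}
    while t<3.85:
        hy=np.interp(t,[1.85,1.95,2.25,2.75,3.25,3.3,3.4,3.5],[-.3700,-.3622,-.3382,-.299,-.2587,-.2567,-.2535,-.2507])+h
        if t>3.55: hy=-1
        x=hy-(d-.1);xv=.08-v
        F=max(0,K*x+C*xv) if x>0 else 0
        fr=.04+.04*v
        a=(F-(fr if v>1e-5 else min(fr,F)))/m
        v+=a*dt;d+=v*dt;t+=dt
        for k in(3.25,3.8):
            if abs(t-k)<dt/2:out[k]=(d*1e3,v)
    return out
def brake(m,d,v,ts,hf,T,t0=0):
    """hf: hand face track y (m) at times ts; slide from deck d (m), speed v"""
    dt=1e-3;log=[];t=t0
    while t<t0+T:
        y=np.interp(t,ts,hf);yv=(np.interp(t+dt,ts,hf)-y)/dt
        x=d+.1-y;F=max(0,K*x+C*(v-yv)) if x>0 else 0
        fr=.04+.04*abs(v)
        if abs(v)<2e-4 and F<.04: v=0;a=0
        else:a=(-F-np.sign(v)*fr)/m
        v+=a*dt;d+=v*dt;t+=dt
        if int(round((t-t0)/dt))%100==0:log.append((round(t,2),round(d*1e3,1),round(v*1e3),round(max(x,0)*1e3,1)))
    return d,v,log
if __name__=="__main__":
    for m in(2.03,2.5,2.9,3.3,3.7,4.06):
        for h in(.010,.0125,.0145):
            o=push(m,h);print(m,h,{k:(round(a,1),round(b,4)) for k,(a,b) in o.items()})
E
python3 sim.py
```

```text
2.03 0.01 {3.25: (np.float64(-138.5), np.float64(0.1476)), 3.8: (np.float64(-60.7), np.float64(0.1353))}
2.03 0.0125 {3.25: (np.float64(-133.9), np.float64(0.1467)), 3.8: (np.float64(-56.7), np.float64(0.1343))}
2.03 0.0145 {3.25: (np.float64(-130.2), np.float64(0.146)), 3.8: (np.float64(-53.4), np.float64(0.1336))}
2.5 0.01 {3.25: (np.float64(-144.6), np.float64(0.1511)), 3.8: (np.float64(-64.3), np.float64(0.141))}
2.5 0.0125 {3.25: (np.float64(-139.9), np.float64(0.1503)), 3.8: (np.float64(-60.0), np.float64(0.1402))}
2.5 0.0145 {3.25: (np.float64(-136.1), np.float64(0.1496)), 3.8: (np.float64(-56.6), np.float64(0.1396))}
2.9 0.01 {3.25: (np.float64(-149.6), np.float64(0.1531)), 3.8: (np.float64(-67.8), np.float64(0.1444))}
2.9 0.0125 {3.25: (np.float64(-144.8), np.float64(0.1524)), 3.8: (np.float64(-63.4), np.float64(0.1437))}
2.9 0.0145 {3.25: (np.float64(-141.0), np.float64(0.1518)), 3.8: (np.float64(-59.9), np.float64(0.1431))}
3.3 0.01 {3.25: (np.float64(-154.4), np.float64(0.1532)), 3.8: (np.float64(-71.8), np.float64(0.1464))}
3.3 0.0125 {3.25: (np.float64(-149.6), np.float64(0.1536)), 3.8: (np.float64(-67.1), np.float64(0.1461))}
3.3 0.0145 {3.25: (np.float64(-145.7), np.float64(0.1534)), 3.8: (np.float64(-63.5), np.float64(0.1458))}
3.7 0.01 {3.25: (np.float64(-158.9), np.float64(0.1509)), 3.8: (np.float64(-76.1), np.float64(0.1472))}
3.7 0.0125 {3.25: (np.float64(-154.1), np.float64(0.1524)), 3.8: (np.float64(-71.2), np.float64(0.1474))}
3.7 0.0145 {3.25: (np.float64(-150.3), np.float64(0.1532)), 3.8: (np.float64(-67.4), np.float64(0.1473))}
4.06 0.01 {3.25: (np.float64(-162.6), np.float64(0.1478)), 3.8: (np.float64(-80.2), np.float64(0.1471))}
4.06 0.0125 {3.25: (np.float64(-157.9), np.float64(0.1501)), 3.8: (np.float64(-75.1), np.float64(0.1476))}
4.06 0.0145 {3.25: (np.float64(-154.1), np.float64(0.1515)), 3.8: (np.float64(-71.1), np.float64(0.1479))}
```

```bash
cat > plan.py <<'E'
import sys,numpy as np
from sim import brake
from scipy.optimize import least_squares
# args: deck mm, v mm/s, hand face now mm, compression-known, n rows, target, mass
d,v,f0,n,tgt,m0=[float(a) for a in sys.argv[1:7]];n=int(n)
ts=np.arange(n+1)*.1;lead=.15
def run(p,m):
    hf=np.r_[f0,f0+np.cumsum(p)]/1e3;return brake(m,d/1e3,v/1e3,ts,hf,n*.1)
def cost(p):
    r=[]
    for m,w in((m0*.92,.5),(m0,1),(m0*1.08,.5)):
        D,V,L=run(p,m);L=np.array(L)
        r+=[w*(D*1e3-tgt),w*V*1e3*.5,w*.3*L[-1,3]];r+=list(w*.5*np.minimum(L[:,2],0));r+=list(.05*w*np.maximum(L[:,3]-15,0))
    return np.r_[r,.03*np.diff(p)]
b=least_squares(cost,np.full(n,max(1,(tgt+100-f0)/n)),bounds=(0,20),diff_step=.02)
print("hand steps",np.round(b.x,1),"cum",np.round(np.cumsum(b.x),1))
for m in(m0*.85,m0,m0*1.12):
    D,V,L=run(b.x,m);print(round(m,2),[l for l in L[::2]],L[-1])
E
python3 plan.py 87.8 133.5 210.7 18 179.5 3.65; python3 plan.py 87.8 133.5 210.7 15 179.5 3.65
```

```text
hand steps [ 3.   2.9  2.3  4.2  8.4  6.7  8.7  9.3  3.7  5.   4.1  4.2  2.4  5.9
  9.4 10.5 10.9 11. ] cum [  3.    5.9   8.2  12.4  20.8  27.5  36.3  45.6  49.3  54.3  58.4  62.6
  65.   70.8  80.2  90.7 101.6 112.6]
3.1 [(0.1, np.float64(101.1), 132, 0.0), (0.3, np.float64(127.1), 125, np.float64(8.1)), (0.5, np.float64(149.1), 93, np.float64(17.6)), (0.7, np.float64(163.8), 55, np.float64(16.9)), (0.9, np.float64(171.8), 27, np.float64(11.8)), (1.1, np.float64(175.0), 7, np.float64(6.0)), (1.3, np.float64(175.7), 1, np.float64(0.0)), (1.5, np.float64(175.7), 0, 0.0), (1.7, np.float64(175.7), 0, 0.0)] (1.8, np.float64(175.7), 0, 0.0)
3.65 [(0.1, np.float64(101.1), 132, 0.0), (0.3, np.float64(127.2), 126, np.float64(8.2)), (0.5, np.float64(149.9), 98, np.float64(18.3)), (0.7, np.float64(166.0), 63, np.float64(19.1)), (0.9, np.float64(175.7), 34, np.float64(15.7)), (1.1, np.float64(180.0), 10, np.float64(10.9)), (1.3, np.float64(180.6), -2, np.float64(4.9)), (1.5, np.float64(180.1), -1, 0.0), (1.7, np.float64(180.0), 0, 0.0)] (1.8, np.float64(180.0), 0, 0.0)
4.09 [(0.1, np.float64(1
[... 1066 characters left out ...]
0.5, np.float64(148.4), 91, np.float64(19.9)), (0.7, np.float64(163.3), 59, np.float64(15.3)), (0.9, np.float64(172.7), 36, np.float64(11.9)), (1.1, np.float64(177.8), 16, np.float64(9.2)), (1.3, np.float64(179.5), 2, np.float64(5.8)), (1.5, np.float64(179.5), 0, 0.0)] (1.5, np.float64(179.5), 0, 0.0)
4.09 [(0.1, np.float64(101.1), 132, 0.0), (0.3, np.float64(127.1), 124, np.float64(12.3)), (0.5, np.float64(149.1), 95, np.float64(20.5)), (0.7, np.float64(164.9), 65, np.float64(16.9)), (0.9, np.float64(175.4), 41, np.float64(14.7)), (1.1, np.float64(181.3), 19, np.float64(12.6)), (1.3, np.float64(183.0), 0, np.float64(9.3)), (1.5, np.float64(182.7), -2, 0.0)] (1.5, np.float64(182.7), -2, 0.0)
```

```bash
python3 -m handwheel '[[[0.0,0,0],[0,0,-1.5],0],[[0.001,-0.001,0],[0,0,-3],0],[[0.001,-0.003,0],[0,0,-4],0],[[0.001,-0.008,0],[0,0,-5],0],[[0.001,-0.0165,0],[0,0,-5],0]]'; python3 trk.py 1; python3 -c "
from h import *;print(manip.get_state()['joint_pos'])"
```

```text
time: 5.4
ee_pos: [469.8, 277.9, 36.5]
orientation: [-3.141, -0.002, 0.201]
force: [-0.3, 0.0, 0.6]
grip_width: -0.002
t 5.4 deck (np.float64(147.98659943930207), np.float64(123.5087257208631), np.int64(336))
t 5.45 track x,y,z 1.5838228406896413 242.64506203410315 36.61592172132082 rpy [-3.1391 -0.0029  0.203 ] F [-0.1605  2.1977  0.4854] jaw -0.0
[-0.17977195  0.61759924 -0.51568181  1.94012991  0.45887903  0.69732659
 -2.34137118]
```

```bash
python3 - <<'E'
import numpy as np
from sim import brake
for m in(2.9,3.3,3.65,4.06):
  D,V,L=brake(m,.0878,.1335,np.array([0,.1,.2,.3,.4,.5,.55]),np.array([210.5,210.3,211,213,218,225.8,226.5])/1e3,.55);print(m,D,V,L[-1])
E
for m in 3.3 3.65;do python3 plan.py 152.2 83 226.4 12 179.5 $m;done
```

```text
2.9 0.14964143596235213 0.06341389809452584 (0.5, np.float64(146.2), 76, np.float64(20.4))
3.3 0.1508835617959543 0.07033330975996588 (0.5, np.float64(147.1), 82, np.float64(21.3))
3.65 0.15177462246216533 0.07538346448258591 (0.5, np.float64(147.7), 86, np.float64(21.9))
4.06 0.15264188675882828 0.08037692507123498 (0.5, np.float64(148.4), 90, np.float64(22.6))
hand steps [15.7 11.9  8.5  3.5  1.9  1.9  1.8  2.2  7.2  9.3  9.9 10.1] cum [15.7 27.6 36.1 39.7 41.5 43.4 45.3 47.4 54.6 63.9 73.8 83.9]
2.8 [(0.1, np.float64(159.2), 60, np.float64(17.2)), (0.3, np.float64(168.2), 35, np.float64(5.8)), (0.5, np.float64(173.7), 20, np.float64(5.8)), (0.7, np.float64(176.2), 6, np.float64(4.5)), (0.9, np.float64(176.5), 0, 0.0), (1.1, np.float64(176.5), 0, 0.0)] (1.2, np.float64(176.5), 0, 0.0)
3.3 [(0.1, np.float64(159.4), 63, np.float64(17.4)), (0.3, np.float64(169.4), 40, np.float64(7.0)), (0.5, np.float64(176.0), 25, np.float64(8.1)), (0.7, np.float64(179.2), 8, np.float64(7.5)), (0.9, np.float64(179.5), 0, 0.0), (1.1, np.float64(179.5), 0, 0.0)] (1.2, np.float64(179.5), 0, 0.0)
3.7 [(0.
[... 666 characters left out ...]
, (1.1, np.float64(177.3), 4, 0.0)] (1.2, np.float64(177.7), 3, 0.0)
3.65 [(0.1, np.float64(159.5), 64, np.float64(19.8)), (0.3, np.float64(169.2), 36, np.float64(11.7)), (0.5, np.float64(174.7), 20, np.float64(5.9)), (0.7, np.float64(177.8), 11, np.float64(3.5)), (0.9, np.float64(179.3), 3, np.float64(3.1)), (1.1, np.float64(179.5), 0, 0.0)] (1.2, np.float64(179.5), 0, 0.0)
4.09 [(0.1, np.float64(159.6), 66, np.float64(19.9)), (0.3, np.float64(170.0), 41, np.float64(12.5)), (0.5, np.float64(176.4), 25, np.float64(7.5)), (0.7, np.float64(180.1), 13, np.float64(5.8)), (0.9, np.float64(181.7), 3, np.float64(5.5)), (1.1, np.float64(181.6), -1, np.float64(1.4))] (1.2, np.float64(181.5), -1, 0.0)
```

```bash
python3 plan.py 151.9 77 226.4 12 179.5 3.65
```

```text
hand steps [17.  13.2  5.9  1.5  1.   2.5  1.7  5.7  9.  10.3 10.6 10.8] cum [17.  30.2 36.1 37.6 38.6 41.1 42.8 48.5 57.5 67.8 78.4 89.2]
3.1 [(0.1, np.float64(158.5), 57, np.float64(15.2)), (0.3, np.float64(167.8), 39, np.float64(5.3)), (0.5, np.float64(174.0), 22, np.float64(9.0)), (0.7, np.float64(176.4), 3, np.float64(7.2)), (0.9, np.float64(176.5), 0, 0.0), (1.1, np.float64(176.5), 0, 0.0)] (1.2, np.float64(176.5), 0, 0.0)
3.65 [(0.1, np.float64(158.7), 60, np.float64(15.4)), (0.3, np.float64(168.8), 44, np.float64(6.3)), (0.5, np.float64(175.9), 26, np.float64(10.9)), (0.7, np.float64(179.2), 7, np.float64(10.0)), (0.9, np.float64(179.5), 0, 0.0), (1.1, np.float64(179.5), 0, 0.0)] (1.2, np.float64(179.5), 0, 0.0)
4.09 [(0.1, np.float64(158.8), 62, np.float64(15.5)), (0.3, np.float64(169.4), 47, np.float64(6.9)), (0.5, np.float64(177.2), 30, np.float64(12.2)), (0.7, np.float64(181.1), 10, np.float64(11.9)), (0.9, np.float64(181.8), 0, 0.0), (1.1, np.float64(181.8), 0, 0.0)] (1.2, np.float64(181.8), 0, 0.0)
```

```bash
python3 -m handwheel '[[[0.0013,-0.015,0],[0,0,0],0],[[0.0021,-0.025,0],[0,0,0],0],[[0.0028,-0.033,0],[0,0,0],0],[[0.0032,-0.038,0],[0,0,0],0],[[0.0036,-0.042,0],[0,0,0],0]]'; python3 trk.py 1; python3 -c "
from h import *;print(manip.get_state()['joint_pos'])"
```

```text
time: 5.95
ee_pos: [463.1, 320.3, 35.1]
orientation: [3.141, 0.0, 0.203]
force: [-0.4, -0.2, -0.9]
grip_width: -0.002
t 5.95 deck (np.float64(177.3448699878784), np.float64(123.81697052632724), np.int64(324))
t 6.0 track x,y,z 0.2612999248693004 283.36159097360354 35.200953327823015 rpy [-3.1412  0.0002  0.2035] F [0.7426 1.0109 0.3086] jaw 0.0
[-0.25535083  0.64304493 -0.51214059  1.89566174  0.46039701  0.72141894
 -2.40188702]
```

Run:
```python
import numpy as np
from sim import brake
for nm,s in dict(hold2=[0,0,0,30,75,120],back=[0,-2,-2,25,70,120],back3=[0,-3,-1,20,70,120],fwd=[0,-2,5,40,90,120]).items():
 for m in(3.4,4.06):
  for v in (.018,.026):
   D,V,L=brake(m,.1786,v,np.arange(6)*.1,(268+np.array(s))/1e3,.5);print(nm,m,v,[(round(l[1],1),l[2],round(l[3],1)) for l in L])
```

```text
hold2 3.4 0.018 [(np.float64(179.8), 7, np.float64(11.8)), (np.float64(179.9), -4, np.float64(11.9)), (np.float64(179.5), -4, 0.0), (np.float64(179.2), -3, 0.0), (np.float64(179.0), -1, 0.0)]
hold2 3.4 0.026 [(np.float64(180.6), 14, np.float64(12.6)), (np.float64(181.4), 1, np.float64(13.4)), (np.float64(181.4), 0, 0.0), (np.float64(181.4), 0, 0.0), (np.float64(181.4), 0, 0.0)]
hold2 4.06 0.018 [(np.float64(179.9), 8, np.float64(11.9)), (np.float64(180.3), -1, np.float64(12.3)), (np.float64(180.1), -1, 0.0), (np.float64(180.1), 0, 0.0), (np.float64(180.1), 0, 0.0)]
hold2 4.06 0.026 [(np.float64(180.7), 16, np.float64(12.7)), (np.float64(181.8), 5, np.float64(13.8)), (np.float64(182.1), 3, 0.0), (np.float64(182.4), 2, 0.0), (np.float64(182.5), 1, 0.0)]
back 3.4 0.018 [(np.float64(179.8), 6, np.float64(13.8)), (np.float64(179.7), -6, np.float64(13.7)), (np.float64(179.0), -7, 0.0), (np.float64(178.4), -6, 0.0), (np.float64(177.8), -5, 0.0)]
back 3.4 0.026 [(np.float64(180.6), 13, np.float64(14.5)), (np.float64(181.2), -1, np.float64(15.2)), (np.float64(180.9), -2, 0.0), (np.float64(180
[... 1238 characters left out ...]
64(13.8)), (np.float64(179.8), -3, np.float64(6.9)), (np.float64(179.6), -2, 0.0), (np.float64(179.5), -1, 0.0), (np.float64(179.5), 0, 0.0)]
fwd 3.4 0.026 [(np.float64(180.6), 13, np.float64(14.5)), (np.float64(181.3), 2, np.float64(8.4)), (np.float64(181.5), 1, 0.0), (np.float64(181.5), 0, 0.0), (np.float64(181.5), 0, 0.0)]
fwd 4.06 0.018 [(np.float64(179.9), 8, np.float64(13.9)), (np.float64(180.2), 0, np.float64(7.3)), (np.float64(180.2), 0, 0.0), (np.float64(180.2), 0, 0.0), (np.float64(180.2), 0, 0.0)]
fwd 4.06 0.026 [(np.float64(180.7), 15, np.float64(14.6)), (np.float64(181.7), 6, np.float64(8.8)), (np.float64(182.2), 5, 0.0), (np.float64(182.7), 4, 0.0), (np.float64(183.0), 3, 0.0)]
```

```bash
python3 -m handwheel '[[[0,0.002,0],[0,0,0],0],[[0.0004,-0.005,0],[0,0,0],0],[[0.0035,-0.045,0],[0,0,-3],0],[[0.0035,-0.05,-0.04],[0,0,-6],0],[[0.0035,-0.05,-0.085],[0,0,-6],0]]'; python3 trk.py 2
```

```text
time: 6.5
ee_pos: [454.3, 370.4, 118.9]
orientation: [-3.141, 0.006, 0.312]
force: [2.0, 0.0, -0.3]
grip_width: -0.002
t 6.5 deck (np.float64(182.81657436930118), np.float64(124.36748653997925), np.int64(318))
t 6.55 deck (np.float64(182.8014721844835), np.float64(124.22510806510657), np.int64(331))
t 6.6 track x,y,z 2.938124052693082 335.7940903133519 125.96002380152981 rpy [-3.1377 -0.009   0.3078] F [-0.0187  0.2989  1.041 ] jaw 0.0
```

Slide at rest at about 182.8. Now I'll check the pointer against the tongue.

```bash
python3 trk.py 1
python3 - <<'E'
from st import *
a=np.mean([manip.camera("scene").astype(float) for _ in range(4)],0).astype(np.uint8)[250:310,340:420,::-1]
b=manip.camera("wrist")[:,:,::-1]
np.save("pics/a.npy",a)
a=cv2.resize(a,None,fx=8,fy=8,interpolation=cv2.INTER_CUBIC)
cv2.imwrite("pics/fin.png",cv2.convertScaleAbs(a,alpha=1.4));cv2.imwrite("pics/finw.png",b)
E
```

```text
t 6.6 deck (np.float64(182.81192754320344), np.float64(124.32367777847998), np.int64(322))
t 6.65 track x,y,z 2.0422289879678135 333.9617577554991 123.52339377638525 rpy [-3.1396 -0.0061  0.3068] F [-0.6075  0.1353  0.3508] jaw 0.0
```

View pics/fin.png

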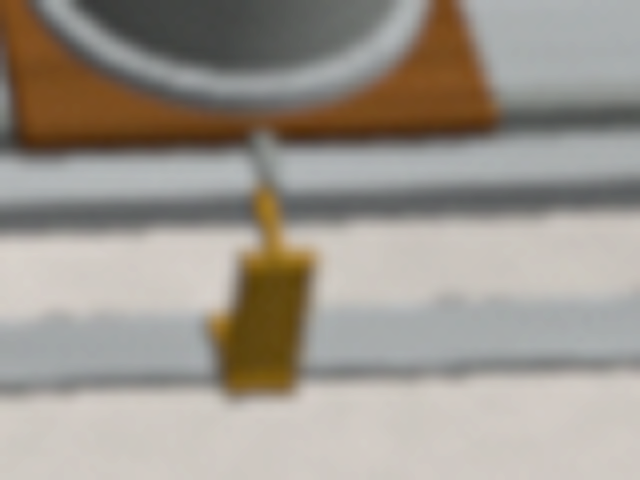

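View pics/finw.png

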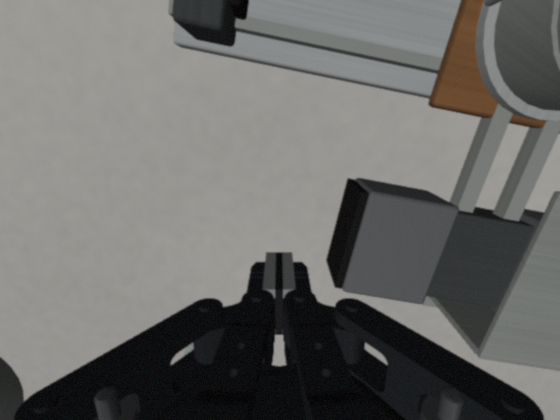

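The scene crop shows the pointer (262–272, 130–185) lined up with the tongue (265–275, 190–250), about 2–3 mm past it at most. The wrist view shows the hand clear of the front cap. I'll lift a little more, recheck that the slide is at rest, and hand in.

```bash
python3 -m handwheel '[[[0,0,-0.02],[0,0,0],0],[[0,0,-0.04],[0,0,0],0],[[0,0,-0.05],[0,0,0],0],[[0,0,-0.05],[0,0,0],0],[[0,0,-0.05],[0,0,0],0]]'; python3 trk.py 2 && python3 -c "
from rig import manip
print(manip.close_job())"
```

```text
time: 7.4
ee_pos: [456.7, 368.8, 169.4]
orientation: [3.141, 0.001, 0.307]
force: [0.1, 0.7, -0.4]
grip_width: -0.005
t 7.4 deck (np.float64(183.36736797234244), np.float64(124.50420904260078), np.int64(332))
t 7.45 deck (np.float64(183.37330743713179), np.float64(124.55619703434199), np.int64(327))
t 7.5 track x,y,z -0.7815037967828624 331.6432291716239 169.05390666659446 rpy [3.1408 0.0019 0.3071] F [-0.933   0.2017 -0.3908] jaw 0.0
the job is handed in; nothing more can be done
None
```

The slide is stopped about 2–4 mm past the brass mark, and the job was handed in at about 7.5 s. I did not nudge it back, because that would have meant driving it backwards.

- **Push:** I pushed the rear cap with the closed fingers at about 80 mm/s. The slide ran on by itself under the cover at about 0.15 m/s.
- **Brake:** I went over the cover, met the front cap, and eased the slide to rest by giving way with the hand. I estimate the cap was pushed in about 25 mm at most. Then I took the hand away.

**Last checks**
- **Position:** the tracker put the deck at 182.8 mm along the track, against my estimate of 179.5 mm for the mark. About 0.8 s later it read 183.4 mm. That is either a small creep or image noise, because it did not change between pictures 0.05 s apart at either time.
- **Alignment in the picture:** the pointer is lined up with the tongue to within roughly 2–3 mm. The tongue is 5 mm wide, so the pointer may sit slightly past its edge.
- **Bounce and end stop:** no backward movement showed in the pictures, and the slide stopped well short of the end stop.
- **Hand and bystanders:** the hand is clear, about 50 mm beyond the front cap and raised, with force readings at noise level. I kept well clear of the jar, remote, comb and carabiner, but took no last picture of all four.

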